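Put the burnisher away in its swing-out tube

ROBOT

A 6-joint arm with a two-finger parallel gripper is mounted at the origin on the work surface. World frame = base frame: x ahead of the robot, y to its left, z up, the work surface at z = 0. Lengths are in mm, angles in rad, forces in N, time in s.
With the tool pointing down it reaches from about 275 to 825 mm from the base axis. Payload 5.2 kg.
Tool frame: the origin (TCP) lies at the very end of the fingers, on their centre line; the grasp point (between the pads) lies 19 mm behind it; z points along the fingers, y is the line along which they close (so a half turn about z gives the same grasp; the last joint's range is limited). The gripper opens to 93 mm and grips with 3 to 60 N. Pads are 15 mm wide; open, the fingers measure 128 mm over their backs; the gripper's body (75 mm by 188 mm) begins 65 mm behind the grasp point.
Start: joints at [1.124, 0.259, 1.535, -0, 1.348, -0.203], TCP at [132.743, 533.746, 218.653] pointing down, gripper open.
Joint ranges: [-3.14, 3.14], [-0.91, 2.08], [0.19, 2.58], [-1.22, 4.36], [0.22, 2.71], [-3.12, 3.12]. Speed limits (rad/s): [2.57, 2.57, 3.14, 3.14, 3.14, 3.14].

INTERFACE

Orientations are given as [roll, pitch, yaw] about the fixed x, y, z axes, in that order (R = Rz(yaw) Ry(pitch) Rx(roll)).
In Python, from bench import robot gives the robot as it stands. The module is installed in compiled form; this text tells all that it offers. Calls block until the motion is done:
- robot.move_ptp(position, orientation): joint-space move of the TCP to a pose.
- robot.move_linear(position, ori=None, speed=150, f_stop=None): straight line of the TCP; ori=None keeps the orientation; speed is the mean speed in mm/s. With f_stop (N) it stops when the force on the tool has changed by that much, and returns True; else False.
- robot.move_j(angles): joint-space move.
- robot.move_gripper(opening): opening from 0.0 (shut) to 1.0 (fully open); the grip force is fixed at half the most; returns when the fingers have stopped.
- robot.sleep(seconds).
- robot.inverse_kinematics(position, orientation): joint angles nearest the present ones, or None.
- robot.get_image(name): name is "scene" or "top" or "wrist"; returns a dict with "img" (400x640x3 uint8, blue, green, red), "fovy" (degrees; the focal length in pixels is half the picture's height over the tangent of half this angle, whatever the lens; pixels are square), "cx", "cy" (the principal point, pixels), "eye" and "orientation" of the camera in the world. Camera axes: x right, y down, z forward; pixel columns grow to the right and rows downward; lengths in mm; the calibration is good to about 2 mm. The wrist camera is an equidistant fisheye: a pixel r from the principal point sees the ray r / f radians off the axis. A picture is of the moment at which its call begins. There is no depth.
A pose or a line that the arm cannot do raises robot.MotionError and nothing moves.
- robot.hand_in(): hands the job in; it is judged then, once.
Readings, each from a call of its own:
- robot.current_t(): time.
- robot.current_qpos(): joint angles.
- robot.current_joint_vel(): joint speeds.
- robot.current_joint_efforts(): joint torques, N m.
- robot.current_tcp_pos(): TCP position.
- robot.current_eef_rot(): TCP orientation.
- robot.current_contact_force(): force on the tool from outside, world axes, zero at the start.
- robot.current_ft_torque(): the same for the moment, N m.
- robot.current_gripper_width(): opening from 0.0 (shut) to 1.0 (fully open).
- robot.current_finger_force(): force on a finger pad.
Only numpy, scipy, OpenCV 4.12 (cv2) and the standard library are available. Lean on these libraries where they do the work, as an engineer would, in place of code of your own. Each camera call takes 0.05 s, during which the arm holds its last target. There are 200 camera calls.

TASK

Swing the little holder arm out from under the ledge until it clicks into its end notch. Then take the burnisher (the steel rod with the square wooden handle) from the rack and push its rod all the way down into the brass tube on the arm, until its collar sits on the tube's rim, and leave it there. Do not shift the other loose tools, and the arm must still be clicked in at the end.

Things in the scene. Friction and masses are not known exactly. Their poses are not given: they have to be found in the camera images.
- holder: Fixed wooden stand: base board 200 x 280 mm, 18 mm thick, a detent disc of radius 70 mm (top 28 mm high) round the hinge column (top 68 mm high), and a wooden ledge overhead on two rear posts. Origin on the bench under the hinge axis, z up. The swing arm is parked under the ledge, pointing to +y of this frame; its end stop is near -x, towards the robot.
- ledge_edge (a point): Middle of the lower front edge of the ledge, 200 mm above the bench; axes as holder. The ledge reaches 85 mm behind it (+x) and 105 mm to each side (y) and is 12 mm thick.
- swing_pivot (a point): Point on the upright hinge axis of the swing arm, 53 mm above the bench; axes as holder. The arm is a bar 22 mm wide, 120 mm long, from 45 to 59 mm above the bench.
- swing (a joint): Angle of the aluminium swing arm about the upright axis at swing_pivot, rad: 0 = parked (along the holder's +y), grows counter-clockwise from above, 1.50 = end stop. From 1.30 a sprung pin rides over a bump (crest at 1.405), taking about 6 to 9 N at the finger peg; once over, it clicks in and rests at 1.48 to 1.50; short of the crest it is pushed back. Elsewhere it moves with about 1 N.
- finger_peg (a point): Centre of the top of the upright round wooden peg on the swing arm, by which it is led round: diameter 14 mm, free from 57 to 108 mm above the bench. It stands 100 mm out along the arm and 70 mm to its leading side, so it is clear of the ledge when parked. It can be pinched and led in an arc about swing_pivot, turning between the fingers.
- tube_mouth (a point): Centre of the mouth of the brass tube on the swing arm: tube 90 mm long, outer diameter 17 mm, bore 10.4 mm, square rim. Site z = tube axis, out of the mouth; the tube leans outward from the hinge, so the rod goes in tilted. Inside, a rubber follower, its top at first 10 to 40 mm below the mouth (not known), yields at about 6 N, stays where pushed and lets an 80 mm rod fully in.
- tube (a joint): Lean of the tube from vertical, rad (0.38 to 0.65), outward along the arm, about its foot, which is 105 mm from the hinge axis and 65 mm above the bench. Stiff (about 2 N m); need not be changed.
- rack: Fixed wooden rack: plate 60 x 170 mm, 12 mm thick, top 112 mm above the bench, on two end boards, with two 13 mm holes at y = -42 and +42 mm in its frame. The burnisher hangs in one hole and the awl in the other, by their collars. Origin on the bench under its centre.
- burnisher: Loose burnisher, 70 g: a smooth steel rod 8 mm in diameter, 80 mm long, with a slightly tapered tip, below a brass collar (diameter 22 mm, 5 mm thick) and a square dark wooden handle 18 x 18 mm, from 5 to 55 mm above the origin. Origin at the centre of the collar's underside; z points up the handle, x and y square to the handle's faces; the rod's tip is at z = -80 mm.
- awl: Loose awl that hangs in the rack's other hole: round pear-shaped dark handle (34 mm across), like brass collar, shorter pointed 60 mm shank. Not to be used. Origin at the centre of the collar's underside.
- smoother: Loose small metal bench plane, 170 x 54 mm, up to 85 mm high. Bystander. Origin at the centre of its sole, x towards its toe.
- plane_iron: Loose flat plane iron with a slot, 110 x 50 x 5 mm. Bystander. Origin at the centre of its underside.
- cap_iron: Loose flat cap iron with a slot, 90 x 46 x 5 mm. Bystander. Origin at the centre of its underside.
- mallet: Loose wooden mallet lying down, head 50 x 100 x 60 mm, handle 150 mm long. Bystander. Origin at the centre of the underside of its head.
- try_square: Loose try square, stock 90 mm, blade 120 mm. Bystander. Origin at the centre of the underside of the stock.
Mind the look-alikes: they are no part of the job. Leave any red look-alike of the burnisher alone.

How it is judged (in metres and radians):
On the way, in this order (a step that is already met when the one before it is completed fails the run):
1. the arm is swung out and clicked into its end notch (value of joint swing above 1.45 rad), for 0.3 s.
2. the burnisher's rod is fully home in the tube (distance between burnisher and tube_mouth below 0.005 m and angle between the z axis of burnisher and the z axis of tube_mouth, either way round below 0.08 rad and value of joint swing above 1.45 rad), for 0.2 s.
At the end, for the whole second after the job is handed in: The arm is clicked in at its end notch (joint above 1.45 rad), the burnisher's rod is fully in the tube with its collar on the rim (collar centre within 5 mm of the mouth's centre, axes within 0.08 rad), at rest and released, and no other loose tool was shifted by more than 25 mm (all of step 2 and linear speed of burnisher below 0.02 m/s); the robot touches nothing.
It fails at once if another loose tool is shifted by more than 25 mm (distance of any of awl, smoother, plane_iron, cap_iron, mallet, try_square from where it was at the start of the episode above 0.025 m).
It also fails if it takes over 56 s, if anything falls off the work surface, if the arm or the gripper's body presses on something with over 40 N, if the wrist force passes 120 N, or if a joint passes its speed limit or range.

## Working session

There is one attempt and no reset: what is moved stays moved. The work goes in short steps, each a Python script; the robot and the scene stay as the last script left them, time stands still between calls to the robot, and variables do not carry over. Pictures are saved under pics/ and viewed, at most 10 in all, crops included, and the job is handed in when it is done.

```bash
mkdir -p pics
cat > h.py <<'E'
import numpy as np, cv2
from scipy.spatial.transform import Rotation as R
from bench import robot
def rot(o):
    o=np.array(o,float)
    return o if o.shape==(3,3) else R.from_euler('xyz',o).as_matrix()
def snap(n,f=None):
    d=robot.get_image(n)
    if f: cv2.imwrite('pics/'+f,d['img'])
    return d
def ray(d,u,v,fish=False):
    f=200/np.tan(np.radians(d['fovy'])/2); a=np.array([u-d['cx'],v-d['cy']])
    if fish:
        r=np.hypot(*a); t=r/f; c=np.r_[a/max(r,1e-9)*np.sin(t),np.cos(t)]
    else: c=np.r_[a/f,1]
    c=rot(d['orientation'])@c
    return np.array(d['eye']),c/np.linalg.norm(c)
def onz(d,u,v,z,fish=False):
    e,c=ray(d,u,v,fish); return e+c*(z-e[2])/c[2]
def tri(*rs):
    A=sum(np.eye(3)-np.outer(c,c) for e,c in rs); b=sum((np.eye(3)-np.outer(c,c))@e for e,c in rs)
    p=np.linalg.solve(A,b); return p,[np.linalg.norm(np.cross(p-e,c)) for e,c in rs]
def proj(d,p):
    c=rot(d['orientation']).T@(np.array(p)-d['eye']); f=200/np.tan(np.radians(d['fovy'])/2)
    return c[:2]/c[2]*f+[d['cx'],d['cy']]
E
python3 - <<'E'
from h import *
for n in ('scene','top','wrist'):
    d=snap(n,n+'0.png'); print(n,d['fovy'],d['cx'],d['cy'],np.round(d['eye'],1),np.round(d['orientation'],3))
    np.save(n+'0.npy',d,allow_pickle=True)
E
```

```text
scene 56.53059064618308 316.9301719054288 196.6246813632443 [1107.6  261.5 1078.4] [-2.578  0.013  1.907]
top 47.67238311743805 316.91245095967827 202.52218998072567 [ 483.7   33.6 1564.5] [-3.091  0.018 -1.571]
wrist 65.70646984690485 323.29619474262927 197.0235416654297 [ 51.3 553.7 384.3] [2.838e+00 2.000e-03 1.326e+00]
```

View pics/scene0.png

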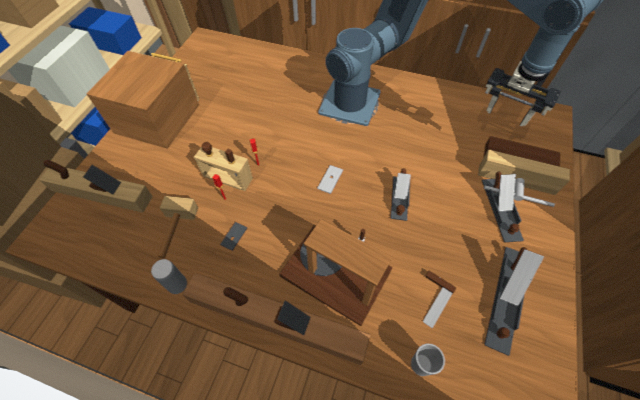

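View pics/top0.png

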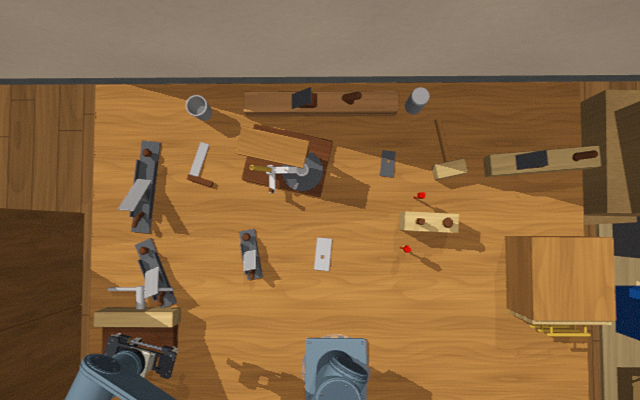

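The scene and top views show the holder near top pixel (290,165), with the peg around (270,175). The rack is at (430,222), with a square handle at (420,222) and a round one at (448,222). The red look-alikes stand at (421,196) and (406,249).

Run:
```python
import cv2,numpy as np
t=cv2.imread('pics/top0.png');s=cv2.imread('pics/scene0.png')
a=cv2.resize(t[115:205,230:350],(600,450),interpolation=cv2.INTER_CUBIC)
b=cv2.resize(s[215:325,275:395],(600,550),interpolation=cv2.INTER_CUBIC)
cv2.imwrite('pics/c1.png',a)
c=cv2.resize(t[200:240,390:470],(480,240),interpolation=cv2.INTER_CUBIC)
e=cv2.resize(s[130:195,185:265],(480,390),interpolation=cv2.INTER_CUBIC)
cv2.imwrite('pics/c2.png',np.vstack([c,e])[:600]); cv2.imwrite('pics/c3.png',b)
```

```text
(no output)
```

View pics/c1.png

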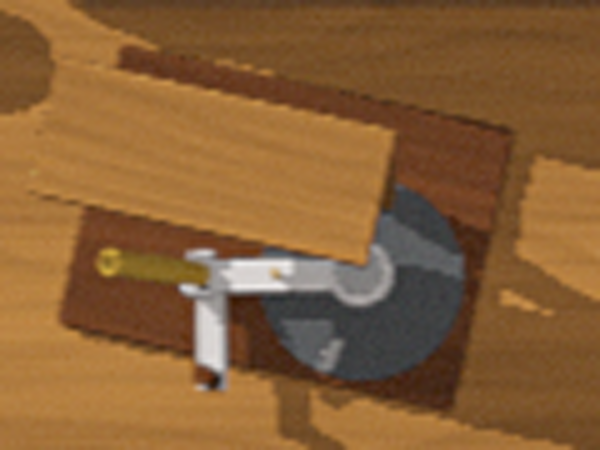

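View pics/c2.png

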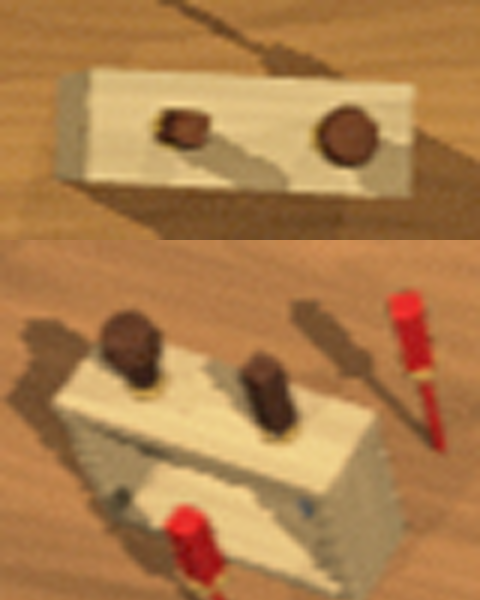

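c1 (5x, offset 230,115) shows the hub at (360,275), the peg's brown top at (208,380), the tube mouth at (108,262), and the base front edge from (65,322) to (445,410). In c2 (6x, offset 390,200) the rack's top corners are at (92,68), (415,85), (412,197) and (90,182). The square handle is on the left with its top at about (188,128).

Run:
```python
from h import *
d=np.load('top0.npy',allow_pickle=True).item(); s=np.load('scene0.npy',allow_pickle=True).item()
A=lambda x,y:(230+x/5-.4,115+y/5-.4); B=lambda x,y:(390+x/6-.4,200+y/6-.4)
hub=onz(d,*A(360,275),68); peg=onz(d,*A(208,380),108); m=onz(d,*A(108,262),145)
print('hub',hub,'peg',peg,np.linalg.norm((peg-hub)[:2]),'exp122', 'mouth',m,np.linalg.norm((m-hub)[:2]))
e=[onz(d,*A(*p),18) for p in((65,322),(445,410),(512,130))]; print('base',e,[np.linalg.norm(e[i+1]-e[i]) for i in(0,1)],'yaw',np.arctan2(*(e[0]-e[1])[[0,1]]))
c=[onz(d,*B(*p),112) for p in((92,68),(415,85),(412,197),(90,182))]; print('rack',np.mean(c,0),[np.linalg.norm(c[i]-c[i-1]) for i in range(4)])
y=(c[0]+c[3]-c[1]-c[2]); y/=np.linalg.norm(y); print('yaxis',y,'holes',np.mean(c,0)+42*y,np.mean(c,0)-42*y)
print('handle top',onz(d,*B(188,128),167))
print('peg tri',tri(ray(d,*A(208,380)),ray(s,362,234)))
x=(peg-hub)[:2];print('peg ang',np.arctan2(x[1],x[0]), 'arm ang',np.arctan2(x[1],x[0])-np.arctan2(70,100))
```

```text
hub [669.25644271 111.55853868  68.        ] peg [596.28510415 207.6866047  108.        ] 120.68728734851973 exp122 mouth [668.30377207 267.00668034 145.        ] 155.4510608736746
base [array([643.3781528 , 317.25067398,  18.        ]), array([582.44402907,  55.75070808,  18.        ]), array([775.582332 ,   9.6015181,  18.       ])] [np.float64(268.5054926812068), np.float64(198.57530509154824)] yaw 0.2289325875822375
rack [ 495.63427303 -306.3263701   112.        ] [np.float64(60.69563246099419), np.float64(171.3722459954416), np.float64(59.49974811347221), np.float64(170.44628063580916)]
yaxis [0.04976744 0.99876083 0.        ] holes [ 497.72450553 -264.37841511  112.        ] [ 493.54404053 -348.27432509  112.        ]
handle top [ 497.70655276 -260.83005022  167.        ]
peg tri (array([598.33367293, 211.30599769,  80.35928612]), [np.float64(0.3256945334996272), np.float64(0.3256945334996852)])
peg ang 2.2200994979362156 arm ang 1.609373533547007
```

View pics/c3.png

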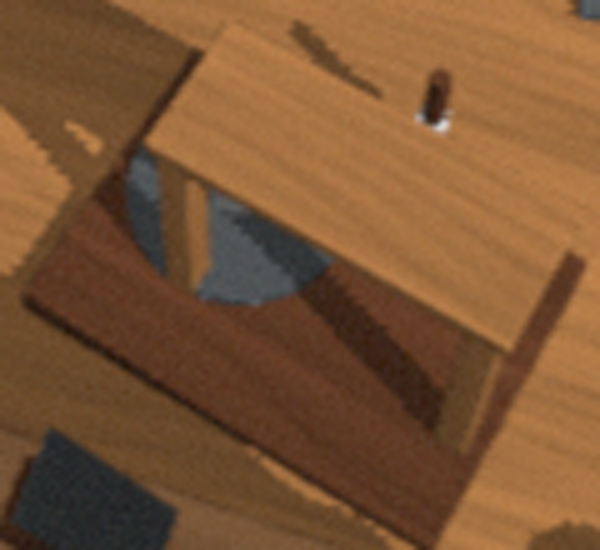

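c3 shows the peg top in the scene view at about (362.6,230), which fits a 108 mm height. Next I check ledge clearance and the approach poses.

Run:
```python
from h import *
d=np.load('top0.npy',allow_pickle=True).item(); s=np.load('scene0.npy',allow_pickle=True).item(); w=np.load('wrist0.npy',allow_pickle=True).item()
A=lambda x,y:(230+x/5-.4,115+y/5-.4)
print('peg',tri(ray(d,*A(208,380)),ray(s,362.6,230.2)))
h=R.from_euler('z',-.229).as_matrix().T
for p in((30,190),(370,262),(208,228)):
    q=onz(d,*A(*p),212); print('ledge',q,'in holder',h@(q-[669.3,111.6,0]))
print('pegholder',h@(np.array([596.3,207.7,0])-[669.3,111.6,0]))
Rt=rot(robot.current_eef_rot()); print('rot',robot.current_eef_rot(),robot.current_t(),'cam in tool',Rt.T@(w['eye']-np.array(robot.current_tcp_pos())), 'axis',Rt.T@rot(w['orientation']))
for y in(-.0,np.pi): print(robot.inverse_kinematics([597,208,78],[np.pi,0,y]),robot.inverse_kinematics([552,73,78],[np.pi,0,y]))
```

```text
peg (array([596.51061061, 209.76646689, 100.76652572]), [np.float64(1.2545365248082552), np.float64(1.254536524808136)])
ledge [703.39552521 303.54161921 212.        ] in holder [-10.36604253 194.67058121 212.        ]
ledge [659.24470669  98.05340035 212.        ] in holder [ -6.71765985 -15.47553979 212.        ]
ledge [680.04789708 195.73809135 212.        ] in holder [ -8.63235044  84.38138558 212.        ]
pegholder [-92.90931339  77.01992915   0.        ]
rot [-3.14023332e+00 -2.70285468e-04  2.89783215e+00] 0.15 cam in tool [ 8.37490591e+01 -1.48230447e-01 -1.66262634e+02] axis [[-1.24711796e-03 -9.54180175e-01 -2.99230075e-01]
 [ 9.99999034e-01 -1.00648111e-03 -9.58300842e-04]
 [ 6.13222247e-04 -2.99230981e-01  9.54180509e-01]]
[ 1.59084773e-01  5.20520654e-01  1.50310084e+00 -4.44089210e-16
  1.11797116e+00  1.72988110e+00] [-6.88459178e-02  4.02992962e-01  1.70132513e+00 -4.44089210e-16
  1.03727456e+00  1.50195041e+00]
[ 0.15908477  0.52052065  1.50310084  0.          1.11797116 -1.41171155] [-0.06884592  0.40299296  1.70132513  0.          1.03727456 -1.63964224]
```

Run:
```python
from h import *
O=[np.pi,0,np.pi]
robot.move_gripper(0.6)
robot.move_ptp([597,208.5,170],O)
d=snap('wrist','w1.png'); np.save('w1.npy',d,allow_pickle=True)
print(robot.move_linear([597,208.5,79],speed=150,f_stop=8))
robot.move_gripper(0.0)
print(robot.current_gripper_width()*93,robot.current_finger_force(),robot.current_tcp_pos(),robot.current_contact_force())
hub=np.array([669.3,111.6]); p=np.array(robot.current_tcp_pos())[:2]-hub
a0=np.arctan2(p[1],p[0]); print(a0,np.hypot(*p),robot.current_t())
a1=1.342+1.50+.611+.01
F=[]
for a in np.linspace(a0,a1,10)[1:]:
    q=hub+122.07*np.array([np.cos(a),np.sin(a)])
    robot.move_linear([*q,79],speed=120); F.append(np.round(robot.current_contact_force(),1))
print(F,robot.current_tcp_pos(),robot.current_gripper_width()*93,robot.current_t())
robot.sleep(.2); print(robot.current_contact_force())
np.save('t1.npy',snap('top','t1.png'),allow_pickle=True)
```

```text
False
13.21410111234535 29.996950328350067 [595.20695101 211.01490596  79.19946691] [-5.2346882   7.61674295  4.13639188]
2.211276949843084 123.9883197549765 4.5417
[array([-4.8,  4.9,  4.6]), array([-7.2,  5.2,  4.7]), array([-9. ,  4.2,  7.4]), array([-9. ,  4. ,  8.1]), array([-11.3,   2.2,   8.2]), array([-6.7,  0.9,  6.8]), array([-5.6, -2.2,  5.8]), array([-5.9, -2.3,  6.6]), array([-5.3,  8.2,  5.5])] [552.11480996  75.26198386  79.12294305] 13.505899698208067 7.1667
[-5.20519651  7.89275606  4.18831971]
```

Run:
```python
from h import *
p=np.array(robot.current_tcp_pos()); t=np.array([.30,-.955,0])
print(robot.move_linear(p+8*t,speed=20,f_stop=14),robot.current_tcp_pos(),robot.current_contact_force())
robot.move_gripper(.3); robot.sleep(.3)
p=np.array(robot.current_tcp_pos()); print(p, robot.current_contact_force())
robot.move_linear([p[0],p[1],200],speed=200)
robot.move_ptp([480,60,330],[np.pi,0,np.pi])
d=snap('top','t2.png'); np.save('t2.npy',d,allow_pickle=True)
w=snap('wrist','w2.png'); np.save('w2.npy',w,allow_pickle=True)
print(robot.current_t())
cv2.imwrite('pics/c4.png',cv2.resize(d['img'][115:215,250:350],(500,500),interpolation=cv2.INTER_CUBIC))
v=np.hstack([cv2.resize(w['img'],(480,300)),cv2.resize(d['img'][130:210,260:345],(319,300),interpolation=cv2.INTER_CUBIC)])
cv2.imwrite('pics/c4.png',v)
```

```text
True [552.04958659  75.43880131  79.14896219] [-0.79618822  2.32081786  3.24774163]
[550.89949611  75.07864826  78.36216917] [-0.46509147  0.1644      0.09811059]
9.9667
```

View pics/c4.png

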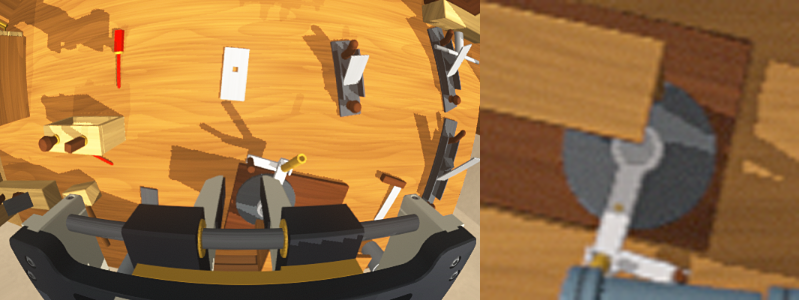

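c4 shows the arm clicked in: hub to arm in the top crop gives swing ≈1.48, well past the crest. The tube mouth is at about (400,210) in the wrist image. Next I take close wrist views of the mouth and the burnisher.

Run:
```python
from h import *
D=np.load('w2.npy',allow_pickle=True).item()
print('mouth est',onz(D,400,210,143,True))
O=[np.pi,0,np.pi]; n=0; V={}
for k,(p) in dict(mA=[535,158,250],mB=[600,158,250],mC=[565,190,250],b=[500,-262,235]).items():
    if k=='b': robot.move_gripper(.5)
    robot.move_ptp(p,O); robot.sleep(.25); V[k]=snap('wrist',k+'.png'); print(k,robot.current_t(),robot.current_tcp_pos())
np.save('V.npy',V,allow_pickle=True)
def pr(d,p):
    c=rot(d['orientation']).T@(np.array(p)-d['eye']); f=200/np.tan(np.radians(d['fovy'])/2)
    t=np.arctan2(np.hypot(c[0],c[1]),c[2]); return c[:2]/np.hypot(c[0],c[1])*t*f+[d['cx'],d['cy']]
til=[]
for k,p in dict(mA=[528,157,143],mB=[528,157,143],mC=[528,157,143],b=[498,-263,150]).items():
    u,v=pr(V[k],p).astype(int); print(k,u,v)
    u=min(max(u,60),579); v=min(max(v,40),349)
    u0,v0=u-60,v-45; v0=max(0,v0)
    print(k,'offset',u0,v0); til.append(cv2.resize(V[k]['img'][v0:v0+90,u0:u0+120],(400,300),interpolation=cv2.INTER_CUBIC))
cv2.imwrite('pics/m1.png',np.vstack([np.hstack(til[:2]),np.hstack(til[2:])]))
```

```text
mouth est [522.00127538 154.0226809  143.        ]
mA 10.875 [535.32871028 157.03635761 251.378498  ]
mB 11.5417 [599.29047994 158.11777359 250.59632233]
mC 12.15 [565.46930448 189.4843348  249.9002931 ]
b 14.675 [ 500.31194568 -261.36815882  235.03667741]
mA 323 186
mA offset 263 141
mB 322 117
mB offset 262 72
mC 287 155
mC offset 227 110
b 321 199
b offset 261 154
```

View pics/m1.png

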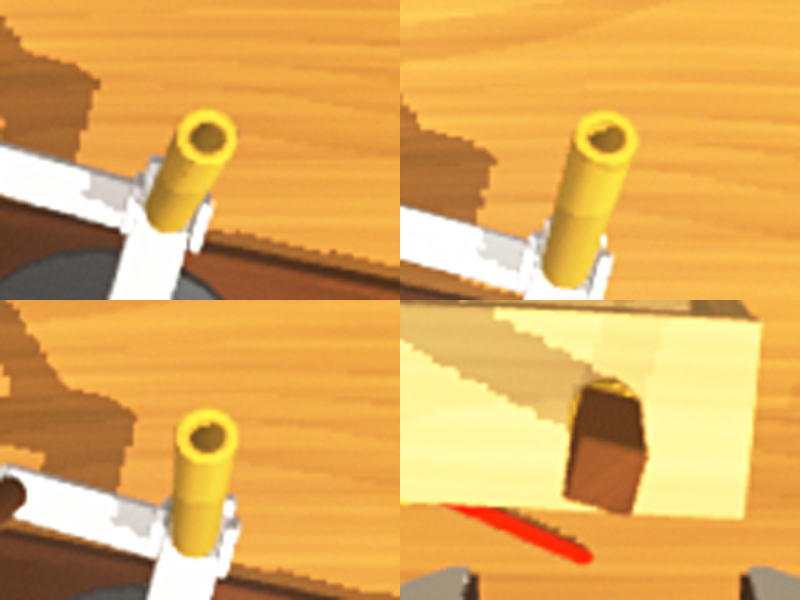

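m1 (3.33x tiles) shows the mouth rim centres at tile A (207,137), B (207,138) and C (208,137). The corners of the burnisher's top face are at tile (182,135), (247,152), (234,214) and (163,195).

Run:
```python
from h import *
V=np.load('V.npy',allow_pickle=True).item()
off=dict(mA=(263,141),mB=(262,72),mC=(227,110),b=(261,154))
px=lambda k,x,y:(off[k][0]+x/3.3333-.35,off[k][1]+y/3.3333-.35)
m,res=tri(*[ray(V[k],*px(k,*p),True) for k,p in dict(mA=(207,137),mB=(207,138),mC=(208,137)).items()])
hub=np.array([669.3,111.6]); v=m[:2]-hub; r=np.hypot(*v); an=np.arctan2(v[1],v[0])
print('mouth',m,res,'r',r,'swing',an-1.342,'lean by r',np.arcsin((r-105)/90),'by z',np.arccos((m[2]-65)/90))
c=[onz(V['b'],*px('b',*p),167,True) for p in((182,135),(247,152),(234,214),(163,195))]
print('top',np.mean(c,0),[np.linalg.norm(c[i]-c[i-1]) for i in range(4)])
for i in range(4): e=c[i]-c[i-1]; print(np.degrees(np.arctan2(e[1],e[0])))
print('plate corners',onz(V['b'],*px('b',360,22),112,True),onz(V['b'],*px('b',345,218),112,True))
```

```text
mouth [524.59769708 158.10436051 138.68765226] [np.float64(0.14890329931312027), np.float64(0.13329625403599593), np.float64(0.11659228916700914)] r 151.9914866586909 swing 1.488638807656323 lean by r 0.5493437292923178 by z 0.6115628839322638
top [ 497.62353911 -262.10529824  167.        ] [np.float64(15.891533057540608), np.float64(16.045355302158168), np.float64(16.139226302701257), np.float64(17.912340884234606)]
162.71372619491882
74.69778322937634
-10.626373882519427
-105.95318182208825
plate corners [ 470.56064563 -218.25846772  112.        ] [ 530.67133494 -220.32789409  112.        ]
```

```bash
cat > tube.py <<'E'
from h import *
V=np.load('V.npy',allow_pickle=True).item()
off=dict(mA=(263,141),mB=(262,72),mC=(227,110))
px=lambda k,x,y:(off[k][0]+x/3.3333-.35,off[k][1]+y/3.3333-.35)
N=[]
for k,p,q in(('mA',(207,137),(169,229)),('mB',(207,138),(170,282)),('mC',(208,137),(194,248))):
    n=np.cross(ray(V[k],*px(k,*p),True)[1],ray(V[k],*px(k,*q),True)[1]); N.append(n/np.linalg.norm(n))
a_meas=np.linalg.svd(N)[2][-1]; a_meas*=np.sign(a_meas[2])
def frame(a):
    a=a/np.linalg.norm(a); y=np.cross(a,[0,0,1]); y/=np.linalg.norm(y); z=-a; x=np.cross(y,z)
    return R.from_matrix(np.c_[x,y,z]).as_euler('xyz')
def axis(lean,az): return np.array([np.sin(lean)*np.cos(az),np.sin(lean)*np.sin(az),np.cos(lean)])
M=np.array([524.6,158.1,139.5])
A0=axis(.575,2.83)
E
python3 - <<'E'
from tube import *
print('axis meas',a_meas,'lean',np.arccos(a_meas[2]),'az',np.arctan2(a_meas[1],a_meas[0]))
o=frame(A0); print(o)
for s in(15,95,130): print(robot.inverse_kinematics(M+s*A0,o))
O=[np.pi,0,np.radians(165)]
robot.move_ptp([498,-262.4,190],O)
print(robot.move_linear([498,-262.4,127],speed=120,f_stop=8))
robot.move_gripper(0); print(robot.current_gripper_width()*93,robot.current_tcp_pos(),robot.current_contact_force())
robot.move_linear([498,-262.4,250],speed=200)
print(robot.current_gripper_width()*93,robot.current_tcp_pos(),robot.current_contact_force(),robot.current_t())
E
```

```text
axis meas [-0.6168063   0.15954229  0.77077639] lean 0.6907374523361636 az 2.8884814144493784
[3.14159265 0.575      2.83      ]
[ 0.3117439   0.11943916  2.05822828 -0.62769548  0.57110568 -0.4798591 ]
[ 0.38461366 -0.02114834  2.0126599  -0.52974999  0.76175796 -0.55831664]
[ 0.42047389 -0.07358737  1.98283543 -0.5051763   0.84972655 -0.57457878]
False
17.74705156665122 [ 498.13839902 -262.50942276  127.32725222] [-0.74636683  0.74106942  2.35684284]
17.867235839324294 [ 497.39821012 -261.9361203   248.68001859] [-0.33677491 -0.35584942 -0.71415168] 17.0417
```

Run:
```python
from tube import *
a=axis(.595,2.83); o=frame(a)
robot.move_ptp(M+125*a,o); robot.sleep(.3)
d=snap('wrist','hov.png'); d['tcp']=robot.current_tcp_pos(); d['rot']=robot.current_eef_rot(); np.save('hov.npy',d,allow_pickle=True)
s=snap('scene','hovs.png'); print(d['tcp'],d['rot'],o,robot.current_t(),robot.current_contact_force())
i=cv2.resize(d['img'][100:300,240:400],(480,600),interpolation=cv2.INTER_CUBIC)
j=cv2.resize(s['img'][180:280,300:353],(318,600),interpolation=cv2.INTER_CUBIC)
cv2.imwrite('pics/m2.png',np.hstack([i,j]))
```

```text
[458.22752799 179.13946801 242.96991882] [-3.14141403  0.59488397  2.82906409] [3.14159265 0.595      2.83      ] 19.0833 [-0.69046412  0.97951098 -0.96368959]
```

View pics/m2.png

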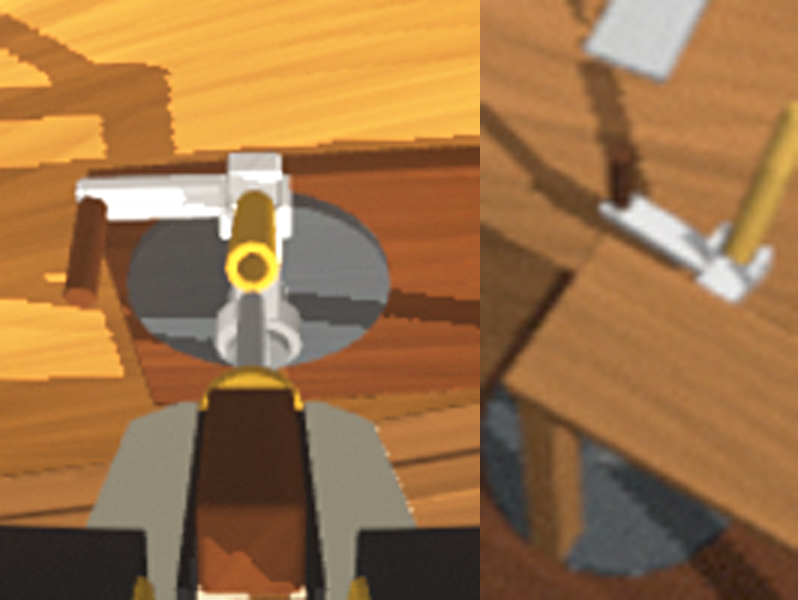

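m2 (3x, offset 240,100) shows the rod tip at (252,295) and the mouth rim centre at (252,266). They line up sideways, and the tube runs straight away behind the mouth.

Run:
```python
from tube import *
d=np.load('hov.npy',allow_pickle=True).item(); T=np.array(d['tcp']); Rt=rot(d['rot'])
def pr(d,p):
    c=rot(d['orientation']).T@(np.array(p)-d['eye']); f=200/np.tan(np.radians(d['fovy'])/2)
    r=np.hypot(c[0],c[1]); return c[:2]/r*np.arctan2(r,c[2])*f+[d['cx'],d['cy']]
hp=lambda x,y:(240+x/3-.33,100+y/3-.33); cr=lambda p:(p-[240,100]+.33)*3
for nm,z in(('tip',95),('collar',15)): print(nm,'pred crop',cr(pr(d,T+Rt[:,2]*z)))
print('mouth pred',cr(pr(d,M)))
rs=[ray(V[k],*px(k,*p),True) for k,p in dict(mA=(207,137),mB=(207,138),mC=(208,137)).items()]+[ray(d,*hp(252,266),True)]
m,res=tri(*rs); print('m4',m,np.round(res,2))
for hub in([669.3,111.6],[668.5,112]):
    v=m[:2]-hub; r=np.hypot(*v); print('r',r,'az',np.arctan2(v[1],v[0]),'lean r',np.arcsin((r-105)/90),'z',np.arccos((m[2]-65)/90),'both',np.arctan2(r-105,m[2]-65),np.hypot(r-105,m[2]-65))
q=Rt.T@(m-T); print('mouth in tool',q)
# rays in tool frame at mouth
```

```text
tip pred crop [252.56240613 297.23926041]
collar pred crop [252.77753704 410.98718963]
mouth pred [253.76361055 268.50607578]
m4 [524.58545271 157.95846044 138.4344774 ] [0.03 0.27 0.22 0.44]
r 151.95857018595834 az 2.831577546466343 lean r 0.5489149514818407 z 0.6164454351917688 both 0.568931549132557 87.16495732381746
r 151.07473981092008 az 2.83248354295947 lean r 0.5374434671408814 z 0.6164454351917688 both 0.5603423377458627 86.69200724402064
mouth in tool [  0.89300526   0.27024075 125.61368269]
```

```bash
cat > ins.py <<'E'
from tube import *
m=np.array([524.6,157.96,138.7]); a=axis(.58,2.832); o=frame(a)
depth=lambda: 95-(np.array(robot.current_tcp_pos())-m)@a
def st(): 
    F=np.array(robot.current_contact_force()); Rt=rot(robot.current_eef_rot())
    print('depth %.1f'%depth(),'F tool',np.round(Rt.T@F,1),'M tool',np.round(Rt.T@np.array(robot.current_ft_torque()),2),'w %.1f'%(robot.current_gripper_width()*93),'lat',np.round((Rt.T@(np.array(robot.current_tcp_pos())-m))[:2],2),'t %.1f'%robot.current_t())
E
python3 - <<'E'
from ins import *
robot.move_linear(m+105*a,o,speed=100); robot.sleep(.2); st()
print(robot.move_linear(m+87*a,speed=40,f_stop=5)); st()
E
```

```text
depth -10.4 F tool [0.7 0.3 0.4] M tool [ 0.06  0.37 -0.04] w 18.1 lat [-0.21  0.2 ] t 19.6
False
depth 8.3 F tool [ 0.8 -0.8  1.2] M tool [ 0.02  0.34 -0.02] w 17.7 lat [ 0.15 -0.16] t 20.2
```

Run:
```python
from ins import *
for s in (20,35,50,65,76):
    h=robot.move_linear(m+(95-s)*a,speed=60,f_stop=20); st()
    if h: print('stop'); break
w=snap('wrist','i1.png'); cv2.imwrite('pics/m3.png',cv2.resize(w['img'][100:300,200:440],(720,600),interpolation=cv2.INTER_CUBIC))
```

```text
depth 20.5 F tool [0.6 0.5 0.4] M tool [-0.01  0.33  0.01] w 17.8 lat [ 0.28 -0.22] t 20.6
depth 35.4 F tool [ 1.2 -0.   0.8] M tool [0.04 0.43 0.03] w 17.6 lat [ 0.12 -0.14] t 21.0
depth 50.4 F tool [1.1 0.4 1. ] M tool [ 0.04  0.36 -0.05] w 18.0 lat [ 0.18 -0.15] t 21.4
depth 65.3 F tool [ 0.8 -0.   1.2] M tool [-0.1   0.35 -0.03] w 17.8 lat [ 0.1  -0.07] t 21.8
depth 76.5 F tool [0.1 0.7 0.9] M tool [-0.14  0.2   0.01] w 17.4 lat [0.01 0.02] t 22.1
```

View pics/m3.png

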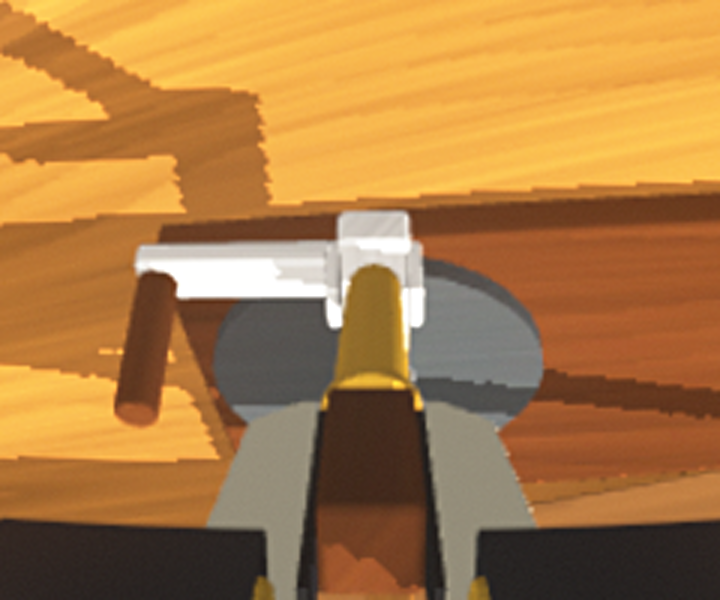

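m3 shows the collar at about (370,385), directly on the tube end. No bore or bare rod is visible, so the rod is in the tube and about 3–4 mm short of seating. Next I press it home.

Run:
```python
from ins import *
print(robot.move_linear(m+(95-86)*a,speed=25,f_stop=16)); st()
robot.sleep(.2); st()
```

```text
True
depth 78.6 F tool [-0.7 -1.4 -6.4] M tool [0.11 0.13 0.01] w 17.8 lat [-0.26  0.18] t 22.4
depth 78.6 F tool [-0.3 -0.8 -6.8] M tool [0.06 0.22 0.02] w 17.8 lat [-0.29  0.18] t 22.6
```

Run:
```python
from ins import *
print(robot.move_linear(m+(95-88)*a,speed=15,f_stop=22)); st()
robot.move_gripper(.45); robot.sleep(.3); st()
p=np.array(robot.current_tcp_pos())
robot.move_linear(p+110*a,speed=150); robot.sleep(.3)
w=snap('wrist','f.png'); np.save('f.npy',w,allow_pickle=True); T=snap('top','ft.png'); st()
i=cv2.resize(w['img'][60:300,200:440],(560,560),interpolation=cv2.INTER_CUBIC)
j=np.vstack([cv2.resize(T['img'][140:220,260:320],(230,306),interpolation=cv2.INTER_CUBIC),cv2.resize(T['img'][185:260,385:465],(230,254))])
cv2.imwrite('pics/m4.png',np.hstack([i,j]))
```

```text
True
depth 78.7 F tool [ 0.1 -0.6 -8.5] M tool [0.21 0.36 0.  ] w 17.7 lat [-0.24  0.2 ] t 22.9
depth 79.3 F tool [-0.3 -0.7  0.2] M tool [-0.02  0.28 -0.03] w 41.5 lat [ 0.48 -0.05] t 23.8
depth -30.3 F tool [ 0.8 -0.3 -0.5] M tool [0.05 0.27 0.  ] w 42.0 lat [ 0.73 -0.28] t 25.1
```

View pics/m4.png

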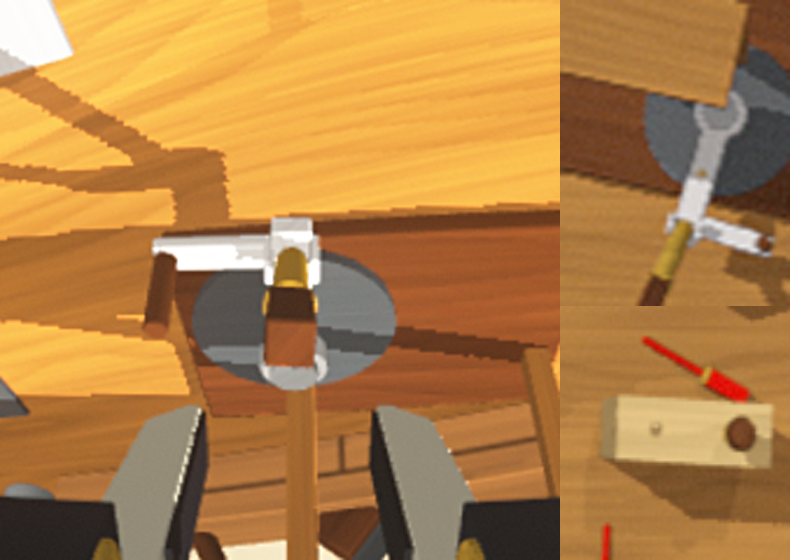

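m4 shows the burnisher standing in the tube with its collar on the rim at about (290,305). The arm is still at its end notch and the awl is undisturbed. I'm handing in.

```bash
python3 -c "
from bench import robot
print(robot.hand_in())"
```

```text
the job is handed in; nothing more can be done
None
```

I handed the job in at about 25 s of the 56 s allowed: the last pictures show the arm clicked in at its end notch and the burnisher released with its collar on the tube's rim, but `hand_in()` returned no verdict. I saw no other listed tool shifted, though the last views covered only the awl closely. The two red look-alikes, upright in the first pictures, later lay flat; I first saw this before I reached the rack.

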